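# Clear the pastry board and roll the pin into its rest groove

### The arm

A 7-joint arm with a two-finger parallel gripper is mounted at the origin on a cart in front of the work surface, level with it; the furniture and walls round the work are solid. World frame = base frame: x ahead of the robot, y to its left, z up, the work surface at z = 0. Lengths are in m, angles in rad, forces in N, time in s.
With the tool pointing down it reaches from about 0.425 to 0.825 m from the base axis. Payload 3.6 kg.
Tool frame: the origin (TCP) lies midway between the tips of the shut fingers; the grasp point (between the pads) lies 19 mm behind it; z points along the fingers, y is the line along which they close (so a half turn about z gives the same grasp; the last joint's range is limited). The gripper opens to 93 mm and grips with 3 to 60 N. Pads are 15 mm wide; open, the fingers measure 128 mm over their backs; the gripper's body (75 mm by 188 mm) begins 65 mm behind the grasp point.
Start: joints at [1.179, 0.615, -0.013, 1.423, 0.008, 1.103, -0.04], TCP at [0.233, -0.607, 0.219] pointing down, gripper open.
Joint ranges: [-3.12, 3.12], [-0.3, 2.06], [-1.34, 1.32], [0.26, 2.42], [-1.36, 4.5], [0.01, 1.98], [-2.84, 2.84]. Speed limits (rad/s): [2.79, 2.79, 3.14, 3.14, 3.14, 3.14, 3.14].

### API

Orientations are given as a unit quaternion [w, x, y, z].
In Python, from cell import sensors, vision, ticket gives the robot as it stands.
- The arm moves only by the tool apply_moves, never from a script. Its argument "motion" is a list of rows, each an object with "rot": the turn, a rotation vector about the tool's x, y, z each as a share of 360 degrees, from -1 to 1, a list of three; "dp": the shift along the tool's x, y, z each as a share of 0.5 m, from -1 to 1, a list of three; "hand": the gripper's target within -1 to 1 (fully open at 1, half-way at 0, shut at -1). A call has 1 to 20 rows; each row is the pose to reach, as a shift and turn from the pose commanded when the call began, along the tool's axes at that moment, turning the shorter way round; what a row does not reach only later rows make up. A row lasts 1/10 s, in which the tool goes at most 50 mm and 8.59 degrees, less where a joint would pass 70% of its speed; a pose out of reach is approached as far as the arm can. A call with a number of a shift or a turn outside -1 to 1 is refused whole. A call with a gripper value outside its range is refused whole. The fingers move at their own pace and stop on an object; "grip_force" is the grip in N (left out, the last holds). Time passes only in rows, so rows that repeat a pose let the fingers close. It gives the time, the measured TCP pose, the force, the opening and the grip force at its end, in the units of the state.
- sensors.observe(): the state, without advancing time (a new reading comes with each control period).
- vision.camera(name): name is "scene" or "top" or "wrist"; returns the picture (400x640x3 uint8, red, green, blue); there is no depth.
- vision.camera_model(name): a dict with "vfov" (degrees; the focal length in pixels is half the picture's height over the tangent of half this angle, whatever the lens; pixels are square), "cx", "cy" (the principal point, pixels), "dist" ([k1, k2, p1, p2, k3] as OpenCV has them; the pictures are not rectified), "extrinsics" (4x4, takes a point from camera to world coordinates). Camera axes: x right, y down, z forward; pixel columns grow to the right and rows downward; lengths in m; the calibration is good to about 2 mm. A picture is of the moment at which its call begins: read the wrist's pose just before it. camera_model takes no time and is no camera call; for the wrist camera it gives the pose at the moment of the call.
- ticket.sign_off(): hands the job in; it is judged then, once.
The state is a dict: "time": time; "q": joint angles; "qvel": joint speeds; "tau": joint torques, N m; "tool_pos": TCP position; "tcp_rot": TCP orientation; "wrist_force": force on the tool from outside, world axes, zero at the start; "wrist_torque": the same for the moment, N m; "opening": finger opening in m; "finger_force": force on a finger pad.
Only numpy, scipy, OpenCV 4.12 (cv2) and the standard library are available. Lean on these libraries where they do the work, as an engineer would, in place of code of your own. Each camera call takes 0.05 s, during which the arm holds its last target. There are 200 camera calls.

### The job

Clear the pastry board for the next piece of dough, using only fingertips. First push the round steel pastry cutter off the dark groove until it stands wholly on the narrow end strip, clear of where the rolling pin will lie; then press a fingertip on top of the rolling pin and roll it along the board, in as many short strokes as it takes, until it drops into the groove and lies still there. Do not grip or lift anything or tip the cutter, and leave everything else alone.

Things in the scene. Friction and masses are not known exactly. Their poses are not given: they have to be found in the camera images.
- pastry_board: fixed wooden board on the hob, 240 (its x) x 460 (its y) mm, level top 26 mm above its origin; light wood, dark ends. Origin: centre of its footprint on the hob. Its x runs along the groove, away from the robot within 0.12 rad, its y along its length, to the robot's left. Rolling area y +230 to -57 mm, groove y -57 to -83, end strip y -83 to -230
- groove (a point): middle of the dark pin-rest groove, level with the board's top; the groove runs across the whole board along its x at y = -70 mm, 26 mm wide, 6 mm deep, flanks sloping 28 degrees. The pin drops in by itself once its axis is within about 10 mm of the middle line; seated, its axis is 18 mm above the board's top (22 mm on the flat). The cutter is wider than the groove and slides off it level
- strip (a point): middle of the end strip, on the board's top, 91 mm beyond the groove's middle (board y = -161 mm). Mind the room above: a fixed microwave hangs over the back of the hob, its front 0.60 m ahead of the robot, its underside 0.54 m above the hob
- rolling_pin: loose wooden rolling pin, about 0.3 kg, lying across the board beside the groove, on the flat: barrel 190 x 44 mm diameter, 55 mm handles overhang the board. Origin: middle of its axis; its x is that axis, within 0.06 rad of the board's x. Under a fingertip pressed on its top (about 6 N) it rolls half as far as the fingertip goes, so the tip runs off it and must be set back; let go, it stays
- cutter: loose round pastry cutter standing over the groove, in the pin's way: an open steel ring 78 mm in outer diameter (82 mm at the rolled upper rim), 28 mm high (so lower than the top of the pin), wall 2.5 mm, 0.12 kg. Origin: centre of its lower rim
- lemon: bystander: yellow lemon 83 x 58 mm on the chopping board at the robot's right
- peeler: bystander: white peeler 170 mm long on the chopping board at the robot's right
- mug: bystander: dark and white mug 80 x 94 mm high standing on the worktop at the robot's right, behind the chopping board

How it is judged:
By the outcome, as a careful person would: the job done as asked, in the order asked, and still so for the second after the job is handed in, with the robot touching nothing.
It also fails if it takes over 67 s, if anything falls off the work surface, if the arm or the gripper's body presses on something with over 40 N, if the wrist force passes 120 N, or if a joint passes its speed limit or range.

## Working session

There is one attempt and no reset: what is moved stays moved. The work goes in short steps, Python scripts to look and compute and a tool call to move; the robot and the scene stay as the last step left them, time stands still between calls to the robot, and variables do not carry over. Pictures are saved under pics/ and viewed, at most 10 in all, crops included, and the job is handed in when it is done.

Besides the shell and the picture viewer there is one more tool, called after "Call:" in YAML: its name, and indented under it one key for each argument. apply_moves: Moves the arm, as the interface text tells. Shift numbers are shares of 0.5 m and turn numbers shares of 360 degrees, none past 1 either way. Its arguments: {"type":"object","properties":{"motion":{"type":"array"},"grip_force":{"type":"number"}},"required":["motion"]}

```bash
mkdir -p pics; cat > h.py <<'E'
import numpy as np, cv2
from cell import sensors, vision, ticket
def snap(n,f):
    im=vision.camera(n); cv2.imwrite('pics/'+f,im[:,:,::-1]); return im
def K(m):
    f=200/np.tan(np.radians(m['vfov'])/2); return np.array([[f,0,m['cx']],[0,f,m['cy']],[0,0,1.]])
def px2w(m,pts,z):
    u=cv2.undistortPoints(np.array(pts,float).reshape(-1,1,2),K(m),np.array(m['dist'])).reshape(-1,2)
    E=np.array(m['extrinsics']); d=np.c_[u,np.ones(len(u))]@E[:3,:3].T; o=E[:3,3]
    z=np.broadcast_to(z,len(u)); return o+d*((z-o[2])/d[:,2])[:,None]
def w2px(m,P):
    E=np.linalg.inv(np.array(m['extrinsics']))
    return cv2.projectPoints(np.array(P,float).reshape(-1,1,3),cv2.Rodrigues(E[:3,:3])[0],E[:3,3],K(m),np.array(m['dist']))[0].reshape(-1,2)
E
python3 - <<'E'
from h import *
snap('top','top1.png'); snap('scene','sc1.png')
m=vision.camera_model('top'); print(m)
s=sensors.observe(); print(s['time'],s['tool_pos'],s['tcp_rot'],s['wrist_force'])
E
```

```text
{'vfov': 53.8343753971278, 'cx': 318.256014603083, 'cy': 199.89159988143737, 'dist': array([-0.02399751,  0.        ,  0.        ,  0.        ,  0.        ]), 'extrinsics': array([[-0.01906901, -0.99472913,  0.10074885,  0.48242132],
       [-0.99939037,  0.01601636, -0.03102212, -0.07457602],
       [ 0.02924498, -0.10127899, -0.99442813,  1.11437575],
       [ 0.        ,  0.        ,  0.        ,  1.        ]])}
0.1 [ 0.23223787 -0.60634946  0.21761813] [-1.11286387e-03  9.83314753e-01  1.81908769e-01 -2.39558891e-04] [ 0.02368891  0.0125157  -0.07833987]
```

View pics/top1.png

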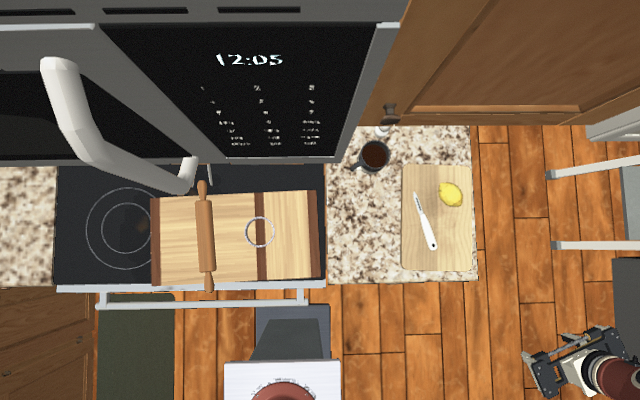

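View pics/sc1.png

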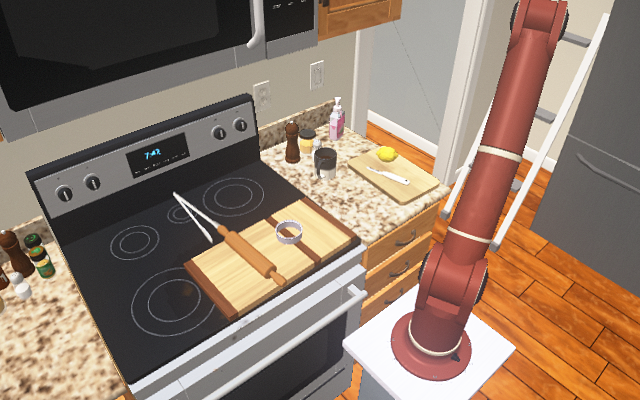

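The top view shows the board at about (151–319, 190–287), with the pin near (205, 235) and the cutter near (260, 232) on the groove. Lemon, peeler and mug sit to the right, clear of the work. Next I'll take an enlarged crop.

```bash
python3 - <<'E'
import cv2
im=cv2.imread('pics/top1.png')[170:300,140:335]
cv2.imwrite('pics/top1c.png',cv2.resize(im,None,fx=4,fy=4,interpolation=cv2.INTER_CUBIC))
E
```

```text
(no output)
```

View pics/top1c.png

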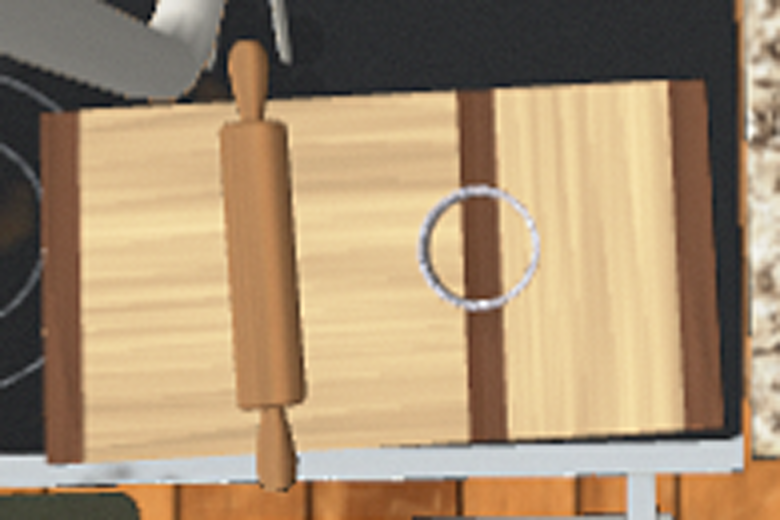

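```bash
python3 - <<'E'
from h import *
m=vision.camera_model('top')
f=lambda L,z:px2w(m,np.array(L)/4+[140-.4,170-.4],z)
np.set_printoptions(precision=4,suppress=True)
c=f([[40,113],[706,80],[722,428],[47,463]],.026); print(c, [np.linalg.norm(c[i]-c[(i+1)%4]) for i in range(4)])
print('centre',c.mean(0)[:2])
g=f([[476,90],[488,440]],.026);print('groove',g)
r=f([[479,247],[419,247],[539,247],[479,186],[479,310]],.054);print('cutter',r)
p=f([[254,122],[271,405],[247,42],[278,490]],.048);print('pin',p)
ax=c[0]+c[1]-c[2]-c[3];print('board yaw',np.arctan2(ax[1],ax[0])); d=p[2]-p[3];print('pin yaw',np.arctan2(d[1],d[0])); 
E
```

```text
[[ 0.6058  0.3565  0.026 ]
 [ 0.6216 -0.1031  0.026 ]
 [ 0.3824 -0.1095  0.026 ]
 [ 0.3681  0.3467  0.026 ]] [np.float64(0.4598862727492196), np.float64(0.23931226850413623), np.float64(0.4564341846285874), np.float64(0.2379757211612615)]
centre [0.4945 0.1226]
groove [[0.6171 0.0565 0.026 ]
 [0.3777 0.0495 0.026 ]]
cutter [[0.5078 0.0516 0.054 ]
 [0.5085 0.0916 0.054 ]
 [0.5071 0.0116 0.054 ]
 [0.5487 0.0514 0.054 ]
 [0.4659 0.0518 0.054 ]]
pin [[0.5949 0.2037 0.048 ]
 [0.4056 0.1907 0.048 ]
 [0.6496 0.209  0.048 ]
 [0.3499 0.1857 0.048 ]]
board yaw 0.03428196308943782
pin yaw 0.07745859310491549
```

```bash
cat >> h.py <<'E'
from scipy.spatial.transform import Rotation as R
np.set_printoptions(precision=4,suppress=True)
def rel(P,yaw=None):
    """dp/rot shares from present measured pose to world P, tool down, tool y at angle yaw-pi/2"""
    s=sensors.observe(); q=s['tcp_rot']; A=R.from_quat(np.r_[q[1:],q[0]])
    print('t',s['time'],'pos',s['tool_pos'],'F',s['wrist_force'],'open',s['opening'])
    print('dp',A.inv().apply(np.array(P)-s['tool_pos'])/.5)
    if yaw is not None:
        B=R.from_euler('z',yaw)*R.from_euler('x',np.pi); print('rot',(A.inv()*B).as_rotvec()/(2*np.pi))
E
python3 -c "
from h import *
rel([.508,.056,.15],.032)"
```

```text
t 0.1 pos [ 0.2322 -0.6063  0.2176] F [ 0.0237  0.0125 -0.0783] open 0.09286611793348296
dp [ 0.9889 -1.0394  0.1375]
rot [-0.0004  0.0001  0.0531]
```

Call:
apply_moves:
  motion:
    - {"dp": [0.5,-0.5,0.0],"rot": [0,0,0.053],"hand": -1}
    - {"dp": [0.5,-0.5,0.0],"rot": [0,0,0.053],"hand": -1}
    - {"dp": [0.5,-0.5,0.0],"rot": [0,0,0.053],"hand": -1}
    - {"dp": [0.5,-0.5,0.0],"rot": [0,0,0.053],"hand": -1}
    - {"dp": [0.5,-0.5,0.0],"rot": [0,0,0.053],"hand": -1}
    - {"dp": [0.5,-0.5,0.0],"rot": [0,0,0.053],"hand": -1}
    - {"dp": [0.97,-1.0,0.0],"rot": [0,0,0.053],"hand": -1}
    - {"dp": [0.97,-1.0,0.0],"rot": [0,0,0.053],"hand": -1}
    - {"dp": [0.97,-1.0,0.0],"rot": [0,0,0.053],"hand": -1}
    - {"dp": [0.97,-1.0,0.0],"rot": [0,0,0.053],"hand": -1}
    - {"dp": [0.97,-1.0,0.0],"rot": [0,0,0.053],"hand": -1}
    - {"dp": [0.97,-1.0,0.0],"rot": [0,0,0.053],"hand": -1}
    - {"dp": [0.97,-1.0,0.0],"rot": [0,0,0.053],"hand": -1}
    - {"dp": [0.97,-1.0,0.0],"rot": [0,0,0.053],"hand": -1}
    - {"dp": [0.97,-1.0,0.1],"rot": [0,0,0.053],"hand": -1}
    - {"dp": [0.97,-1.0,0.1],"rot": [0,0,0.053],"hand": -1}
    - {"dp": [0.97,-1.0,0.1],"rot": [0,0,0.053],"hand": -1}
    - {"dp": [0.97,-1.0,0.1],"rot": [0,0,0.053],"hand": -1}
  grip_force: 30

```text
time: 1.9
tool_pos: [0.5074, 0.0321, 0.1702]
tcp_rot: [0.0, 1.0, 0.015, 0.001]
wrist_force: [-0.7, -0.4, -0.5]
opening: 0.0004
finger_force: 0.0
```

```bash
python3 -c "
from h import *
rel([.508,.052,.036],.032); print(sensors.observe()['q'])
snap('wrist','w1.png')
m=vision.camera_model('wrist'); print(m['extrinsics']); print(w2px(m,[[.508,.052,.054],[.497,.0526,.026],[.5,.197,.07],[.508,.052,.036]]))"
```

```text
t 1.9 pos [0.5074 0.0321 0.1702] F [-0.7387 -0.4014 -0.4501] open 0.00044232900994720434
dp [ 0.0019 -0.0398  0.2683]
rot [ 0.0001 -0.0004 -0.0003]
[-0.0621  0.4559 -0.064   1.8916  0.0405  0.793  -1.6883]
[[ 0.0293 -0.96   -0.2783  0.5846]
 [-0.9996 -0.0281 -0.0081  0.0355]
 [-0.      0.2784 -0.9605  0.3369]
 [ 0.      0.      0.      1.    ]]
[[299.4081 195.1131]
 [300.4815 198.7001]
 [119.2227 204.8077]
 [300.6512 189.8585]]
```

View pics/w1.png

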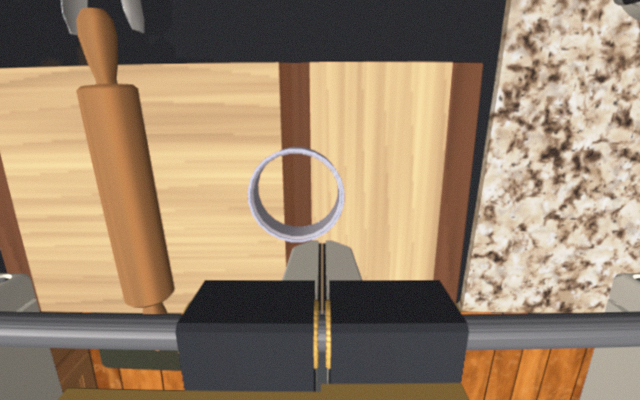

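The wrist view shows the cutter's rim centred at (296, 194), within 3 mm of my estimate, standing over the groove (columns 280–310). The fingers are shut just behind it. I'll lower the tip inside the ring and push its wall toward the strip.

Call:
apply_moves:
  motion:
    - {"dp": [0.002,-0.042,0.0],"rot": [0,0,0],"hand": -1}
    - {"dp": [0.002,-0.042,0.1],"rot": [0,0,0],"hand": -1}
    - {"dp": [0.002,-0.042,0.2],"rot": [0,0,0],"hand": -1}
    - {"dp": [0.002,-0.042,0.268],"rot": [0,0,0],"hand": -1}
    - {"dp": [0.002,-0.042,0.268],"rot": [0,0,0],"hand": -1}
    - {"dp": [0.002,-0.022,0.268],"rot": [0,0,0],"hand": -1}
    - {"dp": [0.002,-0.007,0.268],"rot": [0,0,0],"hand": -1}
    - {"dp": [0.002,0.008,0.268],"rot": [0,0,0],"hand": -1}
    - {"dp": [0.002,0.023,0.268],"rot": [0,0,0],"hand": -1}
    - {"dp": [0.002,0.038,0.268],"rot": [0,0,0],"hand": -1}
    - {"dp": [0.002,0.053,0.268],"rot": [0,0,0],"hand": -1}
    - {"dp": [0.002,0.068,0.268],"rot": [0,0,0],"hand": -1}
    - {"dp": [0.002,0.083,0.268],"rot": [0,0,0],"hand": -1}
    - {"dp": [0.002,0.098,0.268],"rot": [0,0,0],"hand": -1}

```text
time: 3.35
tool_pos: [0.5091, -0.016, 0.0346]
tcp_rot: [-0.0, 1.0, 0.016, -0.0]
wrist_force: [0.4, 0.9, 1.4]
opening: 0.0005
finger_force: 0.9
```

```bash
python3 -c "
from h import *
rel([.511,-.062,.036],.032)
snap('wrist','w2.png')"
```

```text
t 3.35 pos [ 0.5091 -0.016   0.0346] F [0.4437 0.9238 1.3549] open 0.0005487231488139834
dp [ 0.0008  0.0922 -0.0028]
rot [-0.      0.      0.0001]
```

View pics/w2.png

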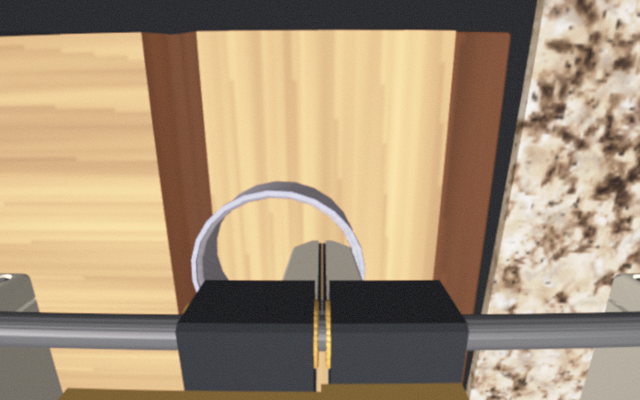

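The ring has slid level. Its rim spans columns 192–365 and its left edge is still over the groove (150–210), so its centre is about 21 mm behind the tip. I'll finish the push, back off inside the ring, then lift out.

Call:
apply_moves:
  motion:
    - {"dp": [0,0.015,0],"rot": [0,0,0],"hand": -1}
    - {"dp": [0,0.03,0],"rot": [0,0,0],"hand": -1}
    - {"dp": [0,0.045,0],"rot": [0,0,0],"hand": -1}
    - {"dp": [0,0.06,0],"rot": [0,0,0],"hand": -1}
    - {"dp": [0,0.075,0],"rot": [0,0,0],"hand": -1}
    - {"dp": [0,0.088,0],"rot": [0,0,0],"hand": -1}
    - {"dp": [0,0.096,0],"rot": [0,0,0],"hand": -1}
    - {"dp": [0,0.096,0],"rot": [0,0,0],"hand": -1}
    - {"dp": [0,0.06,0],"rot": [0,0,0],"hand": -1}
    - {"dp": [0,0.06,0],"rot": [0,0,0],"hand": -1}
    - {"dp": [0,0.06,-0.05],"rot": [0,0,0],"hand": -1}
    - {"dp": [0,0.06,-0.15],"rot": [0,0,0],"hand": -1}
    - {"dp": [0,-0.04,-0.16],"rot": [0,0,0],"hand": -1}
    - {"dp": [0,-0.14,-0.16],"rot": [0,0,0],"hand": -1}
    - {"dp": [0,-0.24,-0.16],"rot": [0,0,0],"hand": -1}
    - {"dp": [0,-0.34,-0.16],"rot": [0,0,0],"hand": -1}
    - {"dp": [0,-0.42,-0.16],"rot": [0,0,0],"hand": -1}
    - {"dp": [0,-0.42,-0.16],"rot": [0,0,0],"hand": -1}
    - {"dp": [0,-0.42,-0.16],"rot": [0,0,0],"hand": -1}

```text
time: 5.3
tool_pos: [0.502, 0.195, 0.1145]
tcp_rot: [0.0, 1.0, 0.018, -0.0]
wrist_force: [0.1, -0.4, 0.3]
opening: 0.0005
finger_force: 0.0
```

```bash
python3 -c "
from h import *
rel([.498,.212,.075],.032)
im=snap('wrist','w3.png'); m=vision.camera_model('wrist'); print(w2px(m,[[.5,.197,.07],[.498,.197,.07]]))
im2=vision.camera('top')[170:300,140:335]
o=np.vstack([im[:, :640], cv2.resize(im2,(300,200))[:, :].copy() if 0 else np.pad(cv2.resize(im2,(300,200),interpolation=cv2.INTER_CUBIC),((0,0),(0,340),(0,0)))])
cv2.imwrite('pics/w3b.png',o[:,:,::-1])"
```

```text
t 5.3 pos [0.502  0.195  0.1145] F [ 0.0637 -0.4004  0.2667] open 0.0005350362071517171
dp [-0.0067 -0.0344  0.079 ]
rot [0.0001 0.     0.0006]
[[317.121  228.6274]
 [317.0355 231.5253]]
```

View pics/w3b.png

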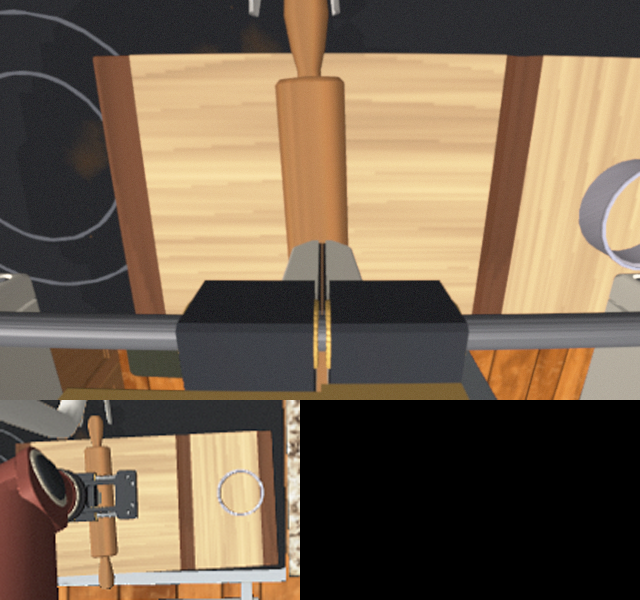

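The cutter now stands on the strip: in the inset its left edge is at column 217 and the groove's right edge at 190. The tip is right over the pin barrel, whose middle is at about column 318. Now I'll touch down slightly behind the crown.

Call:
apply_moves:
  motion:
    - {"dp": [0,-0.028,0.03],"rot": [0,0,0],"hand": -1}
    - {"dp": [0,-0.028,0.07],"rot": [0,0,0],"hand": -1}
    - {"dp": [0,-0.028,0.084],"rot": [0,0,0],"hand": -1}
    - {"dp": [0,-0.028,0.088],"rot": [0,0,0],"hand": -1}
    - {"dp": [0,-0.028,0.09],"rot": [0,0,0],"hand": -1}
    - {"dp": [0,-0.028,0.092],"rot": [0,0,0],"hand": -1}
    - {"dp": [0,-0.028,0.092],"rot": [0,0,0],"hand": -1}

```text
time: 6.1
tool_pos: [0.5005, 0.2088, 0.0696]
tcp_rot: [-0.0, 1.0, 0.016, -0.001]
wrist_force: [-3.4, 1.1, 7.9]
opening: 0.0005
finger_force: 3.8
```

Call:
apply_moves:
  motion:
    - {"dp": [0,0.012,0],"rot": [0,0,0],"hand": -1}
    - {"dp": [0,0.03,0],"rot": [0,0,0],"hand": -1}
    - {"dp": [0,0.05,0],"rot": [0,0,0],"hand": -1}
    - {"dp": [0,0.07,0],"rot": [0,0,0],"hand": -1}
    - {"dp": [0,0.088,0],"rot": [0,0,0],"hand": -1}
    - {"dp": [0,0.098,0],"rot": [0,0,0],"hand": -1}
    - {"dp": [0,0.1,0],"rot": [0,0,0],"hand": -1}
    - {"dp": [0,0.1,0],"rot": [0,0,0],"hand": -1}

```text
time: 6.9
tool_pos: [0.5035, 0.1583, 0.0686]
tcp_rot: [-0.0, 1.0, 0.016, -0.0]
wrist_force: [0.7, -0.3, 0.8]
opening: 0.0006
finger_force: 0.7
```

Call:
apply_moves:
  motion:
    - {"dp": [0,0,-0.02],"rot": [0,0,0],"hand": -1}
    - {"dp": [0,0,-0.05],"rot": [0,0,0],"hand": -1}
    - {"dp": [0,-0.05,-0.08],"rot": [0,0,0],"hand": -1}
    - {"dp": [0,-0.05,-0.09],"rot": [0,0,0],"hand": -1}
    - {"dp": [0,-0.05,-0.09],"rot": [0,0,0],"hand": -1}

```text
time: 7.4
tool_pos: [0.503, 0.1842, 0.1147]
tcp_rot: [-0.0, 1.0, 0.017, 0.001]
wrist_force: [-0.5, -0.3, -0.3]
opening: 0.0007
finger_force: 0.0
```

```bash
python3 -c "
from h import *
rel([.498,.19,.07],.032)
im=snap('wrist','w4.png')
im2=vision.camera('top')[170:300,140:335]; cv2.imwrite('pics/t4.png',im2[:,:,::-1])
o=np.vstack([im[:, :640], np.pad(cv2.resize(im2,(300,200),interpolation=cv2.INTER_CUBIC),((0,0),(0,340),(0,0)))])
cv2.imwrite('pics/w4b.png',o[:,:,::-1])"
```

```text
t 7.4 pos [0.503  0.1842 0.1147] F [-0.5053 -0.2699 -0.3168] open 0.0007028025078346363
dp [-0.0097 -0.0118  0.0893]
rot [-0.0001 -0.0003  0.0005]
```

View pics/w4b.png

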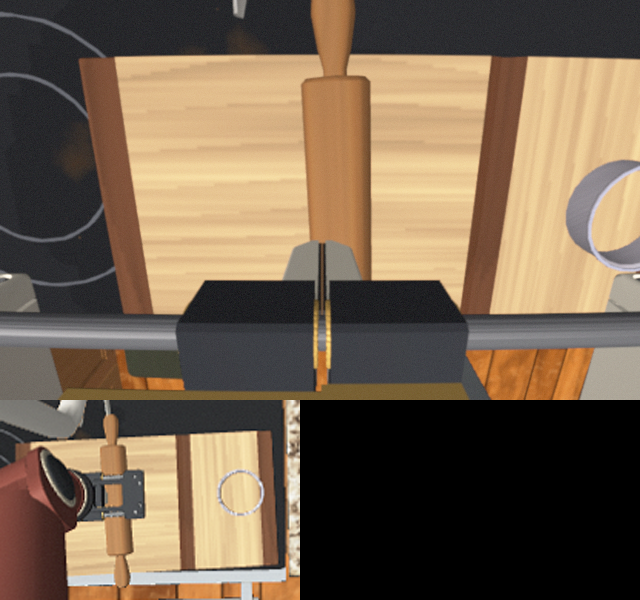

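The pin rolled about 26 mm: it is now at y≈0.171 (columns 309–371 at row 240). The cutter is untouched. I'll repeat the strokes.

Call:
apply_moves:
  motion:
    - {"dp": [0,0,0.06],"rot": [0,0,0],"hand": -1}
    - {"dp": [0,0,0.086],"rot": [0,0,0],"hand": -1}
    - {"dp": [0,0,0.092],"rot": [0,0,0],"hand": -1}
    - {"dp": [0,0,0.092],"rot": [0,0,0],"hand": -1}
    - {"dp": [0,0.012,0.092],"rot": [0,0,0],"hand": -1}
    - {"dp": [0,0.03,0.092],"rot": [0,0,0],"hand": -1}
    - {"dp": [0,0.05,0.092],"rot": [0,0,0],"hand": -1}
    - {"dp": [0,0.07,0.092],"rot": [0,0,0],"hand": -1}
    - {"dp": [0,0.086,0.092],"rot": [0,0,0],"hand": -1}
    - {"dp": [0,0.094,0.092],"rot": [0,0,0],"hand": -1}
    - {"dp": [0,0.096,0.092],"rot": [0,0,0],"hand": -1}
    - {"dp": [0,0.096,0.092],"rot": [0,0,0],"hand": -1}
    - {"dp": [0,0.096,0.07],"rot": [0,0,0],"hand": -1}
    - {"dp": [0,0.096,0.04],"rot": [0,0,0],"hand": -1}
    - {"dp": [0,0.048,0.0],"rot": [0,0,0],"hand": -1}
    - {"dp": [0,0.048,0.0],"rot": [0,0,0],"hand": -1}
    - {"dp": [0,0.048,0.0],"rot": [0,0,0],"hand": -1}

```text
time: 9.2
tool_pos: [0.5029, 0.1594, 0.1134]
tcp_rot: [0.0, 1.0, 0.017, -0.0]
wrist_force: [-0.8, -0.2, -1.2]
opening: 0.0004
finger_force: 0.0
```

Call:
apply_moves:
  motion:
    - {"dp": [0,0,0.06],"rot": [0,0,0],"hand": -1}
    - {"dp": [0,0,0.086],"rot": [0,0,0],"hand": -1}
    - {"dp": [0,0,0.092],"rot": [0,0,0],"hand": -1}
    - {"dp": [0,0,0.092],"rot": [0,0,0],"hand": -1}
    - {"dp": [0,0.012,0.092],"rot": [0,0,0],"hand": -1}
    - {"dp": [0,0.03,0.092],"rot": [0,0,0],"hand": -1}
    - {"dp": [0,0.05,0.092],"rot": [0,0,0],"hand": -1}
    - {"dp": [0,0.07,0.092],"rot": [0,0,0],"hand": -1}
    - {"dp": [0,0.086,0.092],"rot": [0,0,0],"hand": -1}
    - {"dp": [0,0.094,0.092],"rot": [0,0,0],"hand": -1}
    - {"dp": [0,0.096,0.092],"rot": [0,0,0],"hand": -1}
    - {"dp": [0,0.096,0.092],"rot": [0,0,0],"hand": -1}
    - {"dp": [0,0.096,0.07],"rot": [0,0,0],"hand": -1}
    - {"dp": [0,0.096,0.04],"rot": [0,0,0],"hand": -1}
    - {"dp": [0,0.048,0.0],"rot": [0,0,0],"hand": -1}
    - {"dp": [0,0.048,0.0],"rot": [0,0,0],"hand": -1}
    - {"dp": [0,0.048,0.0],"rot": [0,0,0],"hand": -1}

```text
time: 10.9
tool_pos: [0.5036, 0.1348, 0.1132]
tcp_rot: [0.0, 1.0, 0.017, -0.001]
wrist_force: [0.1, -0.2, -0.4]
opening: 0.0005
finger_force: 0.0
```

```bash
python3 -c "
from h import *
rel([.498,.19,.07],.032)
im=snap('wrist','w5.png')
im2=vision.camera('top')[170:300,140:335]; cv2.imwrite('pics/t5.png',im2[:,:,::-1])
o=np.vstack([im[:, :640], np.pad(cv2.resize(im2,(300,200),interpolation=cv2.INTER_CUBIC),((0,0),(0,340),(0,0)))])
cv2.imwrite('pics/w5b.png',o[:,:,::-1])"
```

```text
t 10.9 pos [0.5036 0.1348 0.1132] F [ 0.1144 -0.2002 -0.3762] open 0.0005211670894455126
dp [-0.0073 -0.1108  0.0863]
rot [0.0001 0.0002 0.0003]
```

View pics/w5b.png

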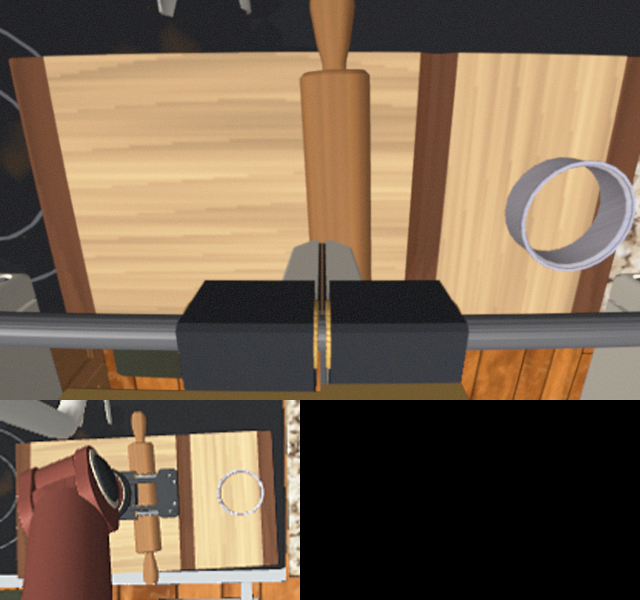

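Two strokes moved the pin 24.5 mm each, leaving it at y≈0.122 with the groove's left edge ahead at column 410–420. I'll do two more of the same.

Call:
apply_moves:
  motion:
    - {"dp": [0,0,0.06],"rot": [0,0,0],"hand": -1}
    - {"dp": [0,0,0.086],"rot": [0,0,0],"hand": -1}
    - {"dp": [0,0,0.092],"rot": [0,0,0],"hand": -1}
    - {"dp": [0,0,0.092],"rot": [0,0,0],"hand": -1}
    - {"dp": [0,0.012,0.092],"rot": [0,0,0],"hand": -1}
    - {"dp": [0,0.03,0.092],"rot": [0,0,0],"hand": -1}
    - {"dp": [0,0.05,0.092],"rot": [0,0,0],"hand": -1}
    - {"dp": [0,0.07,0.092],"rot": [0,0,0],"hand": -1}
    - {"dp": [0,0.086,0.092],"rot": [0,0,0],"hand": -1}
    - {"dp": [0,0.094,0.092],"rot": [0,0,0],"hand": -1}
    - {"dp": [0,0.096,0.092],"rot": [0,0,0],"hand": -1}
    - {"dp": [0,0.096,0.092],"rot": [0,0,0],"hand": -1}
    - {"dp": [0,0.096,0.07],"rot": [0,0,0],"hand": -1}
    - {"dp": [0,0.096,0.04],"rot": [0,0,0],"hand": -1}
    - {"dp": [0,0.048,0.0],"rot": [0,0,0],"hand": -1}
    - {"dp": [0,0.048,0.0],"rot": [0,0,0],"hand": -1}
    - {"dp": [0,0.048,0.0],"rot": [0,0,0],"hand": -1}

```text
time: 12.7
tool_pos: [0.5045, 0.111, 0.1133]
tcp_rot: [0.0, 1.0, 0.017, -0.0]
wrist_force: [-0.5, 0.3, -0.3]
opening: 0.0005
finger_force: 0.0
```

Call:
apply_moves:
  motion:
    - {"dp": [0,0,0.06],"rot": [0,0,0],"hand": -1}
    - {"dp": [0,0,0.086],"rot": [0,0,0],"hand": -1}
    - {"dp": [0,0,0.092],"rot": [0,0,0],"hand": -1}
    - {"dp": [0,0,0.092],"rot": [0,0,0],"hand": -1}
    - {"dp": [0,0.012,0.092],"rot": [0,0,0],"hand": -1}
    - {"dp": [0,0.03,0.092],"rot": [0,0,0],"hand": -1}
    - {"dp": [0,0.05,0.092],"rot": [0,0,0],"hand": -1}
    - {"dp": [0,0.07,0.092],"rot": [0,0,0],"hand": -1}
    - {"dp": [0,0.086,0.092],"rot": [0,0,0],"hand": -1}
    - {"dp": [0,0.094,0.092],"rot": [0,0,0],"hand": -1}
    - {"dp": [0,0.096,0.092],"rot": [0,0,0],"hand": -1}
    - {"dp": [0,0.096,0.092],"rot": [0,0,0],"hand": -1}
    - {"dp": [0,0.096,0.07],"rot": [0,0,0],"hand": -1}
    - {"dp": [0,0.096,0.04],"rot": [0,0,0],"hand": -1}
    - {"dp": [0,0.048,0.0],"rot": [0,0,0],"hand": -1}
    - {"dp": [0,0.048,0.0],"rot": [0,0,0],"hand": -1}
    - {"dp": [0,0.048,0.0],"rot": [0,0,0],"hand": -1}

```text
time: 14.4
tool_pos: [0.5051, 0.0867, 0.1131]
tcp_rot: [0.0, 1.0, 0.017, -0.001]
wrist_force: [-0.5, 0.4, -0.2]
opening: 0.0005
finger_force: 0.0
```

```bash
python3 -c "
from h import *
rel([.498,.19,.07],.032)
im=snap('wrist','w6.png')
im2=vision.camera('top')[170:300,140:335]; cv2.imwrite('pics/t6.png',im2[:,:,::-1])
o=np.vstack([im[:, :640], np.pad(cv2.resize(im2,(300,200),interpolation=cv2.INTER_CUBIC),((0,0),(0,340),(0,0)))])
cv2.imwrite('pics/w6b.png',o[:,:,::-1])"
```

```text
t 14.4 pos [0.5051 0.0867 0.1131] F [-0.4797  0.3628 -0.1783] open 0.0005400154483602699
dp [-0.0072 -0.2069  0.086 ]
rot [0.0001 0.0002 0.0002]
```

View pics/w6b.png

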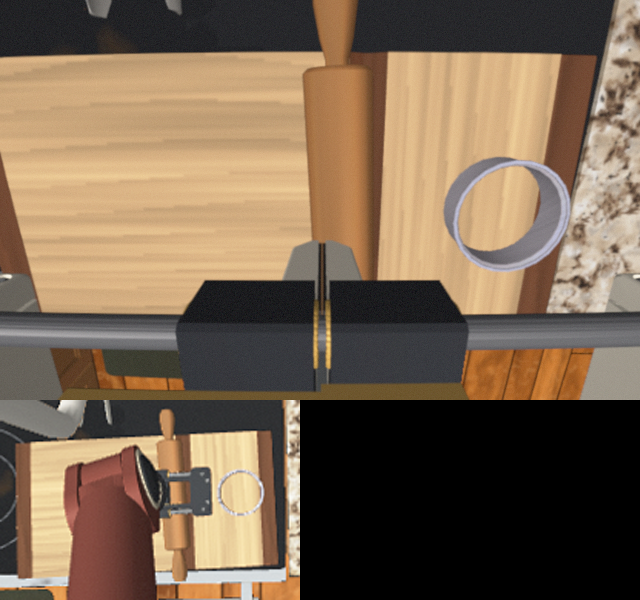

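The pin is at y≈0.072, about 19 mm short of the groove's middle. I'll finish with a shorter, gentler stroke and lift away.

Call:
apply_moves:
  motion:
    - {"dp": [0,0.006,0.06],"rot": [0,0,0],"hand": -1}
    - {"dp": [0,0.006,0.086],"rot": [0,0,0],"hand": -1}
    - {"dp": [0,0.006,0.092],"rot": [0,0,0],"hand": -1}
    - {"dp": [0,0.006,0.092],"rot": [0,0,0],"hand": -1}
    - {"dp": [0,0.014,0.092],"rot": [0,0,0],"hand": -1}
    - {"dp": [0,0.024,0.092],"rot": [0,0,0],"hand": -1}
    - {"dp": [0,0.036,0.092],"rot": [0,0,0],"hand": -1}
    - {"dp": [0,0.048,0.092],"rot": [0,0,0],"hand": -1}
    - {"dp": [0,0.058,0.092],"rot": [0,0,0],"hand": -1}
    - {"dp": [0,0.068,0.092],"rot": [0,0,0],"hand": -1}
    - {"dp": [0,0.076,0.092],"rot": [0,0,0],"hand": -1}
    - {"dp": [0,0.08,0.092],"rot": [0,0,0],"hand": -1}
    - {"dp": [0,0.08,0.092],"rot": [0,0,0],"hand": -1}
    - {"dp": [0,0.08,0.07],"rot": [0,0,0],"hand": -1}
    - {"dp": [0,0.08,0.04],"rot": [0,0,0],"hand": -1}
    - {"dp": [0,0.044,-0.05],"rot": [0,0,0],"hand": -1}
    - {"dp": [0,-0.05,-0.1],"rot": [0,0,0],"hand": -1}
    - {"dp": [0,-0.15,-0.1],"rot": [0,0,0],"hand": -1}
    - {"dp": [0,-0.15,-0.1],"rot": [0,0,0],"hand": -1}

```text
time: 16.4
tool_pos: [0.5022, 0.1725, 0.1655]
tcp_rot: [-0.004, 1.0, 0.023, 0.001]
wrist_force: [-0.7, 0.1, 0.3]
opening: 0.0002
finger_force: 0.0
```

```bash
python3 -c "
from h import *
rel([.498,.19,.07],.032)
im=snap('wrist','w7.png')
im2=vision.camera('top')[170:300,140:335]; cv2.imwrite('pics/t7.png',im2[:,:,::-1])
o=np.hstack([im[:,240:], cv2.resize(im2,(400,267),interpolation=cv2.INTER_CUBIC) if 0 else np.pad(cv2.resize(im2,(400,267),interpolation=cv2.INTER_CUBIC),((0,133),(0,0),(0,0)))])
cv2.imwrite('pics/w7b.png',o[:,:,::-1])
m=vision.camera_model('wrist')
print(m['extrinsics'][:3,3])
B=lambda x,y,z:[.4945+x-.032*y,.1226+.032*x+y,z]
# predicted pin outline (seated) and cutter rim in wrist image
print('groove mid',w2px(m,[B(.05,-.07,.044),B(.1,-.07,.044),B(.0,-.07,.044)]))
print('barrel sides seated',w2px(m,[B(x,-.07+d,.044) for x in(.0,.08) for d in (-.022,.022)]))
"
```

```text
t 16.4 pos [0.5022 0.1725 0.1655] F [-0.7335  0.1364  0.2935] open 0.00020608606924217836
dp [-0.0073 -0.0339  0.1913]
rot [-0.0012 -0.0004  0.0023]
[0.5801 0.1686 0.3301]
groove mid [[459.4075 147.6919]
 [466.3312  84.0049]
 [452.803  205.8017]]
barrel sides seated [[477.9678 205.9262]
 [427.484  205.6751]
 [490.586  110.5519]
 [436.2732 109.8291]]
```

View pics/w7b.png

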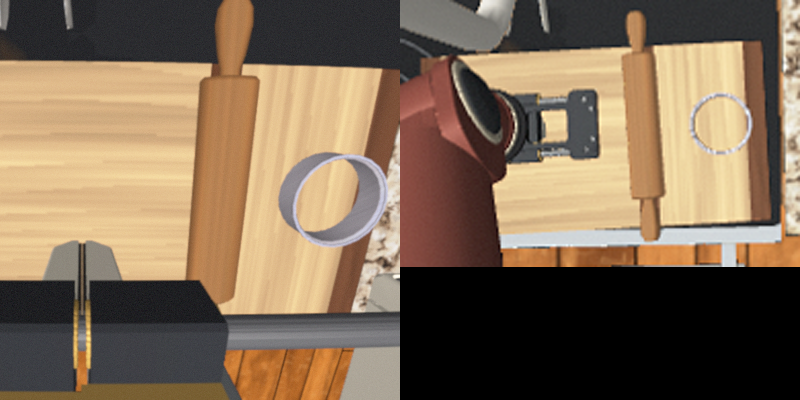

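Call:
apply_moves:
  motion:
    - {"dp": [0,0,0],"rot": [0,0,0],"hand": -1}
    - {"dp": [0,0,0],"rot": [0,0,0],"hand": -1}
    - {"dp": [0,0,0],"rot": [0,0,0],"hand": -1}

```text
time: 16.8
tool_pos: [0.5034, 0.1606, 0.1634]
tcp_rot: [0.0, 1.0, 0.015, -0.0]
wrist_force: [-0.4, 0.3, 0.6]
opening: 0.0005
finger_force: 0.0
```

```bash
python3 -c "
from h import *
B=lambda x,y,z:[.4945+x-.032*y,.1226+.032*x+y,z]
def bf(P): d=P[:,:2]-[.4945,.1226]; return np.c_[d[:,0]+.032*d[:,1], d[:,1]-.032*d[:,0]]
m=vision.camera_model('top')
t=lambda L:np.array(L)/2.0513+[139.7,169.7]
print('pin top cam',bf(px2w(m,t([[238.5,52],[248,197],[236,12],[250,240]]),.044)))
print('cutter',bf(px2w(m,t([[320.5,123.5]]),.054)))
im=vision.camera('wrist'); mw=vision.camera_model('wrist')
for z,n in((.044,'seat'),(.048,'flat')):
  print(n,w2px(mw,[B(x,-.07+d,z) for x in(.0,.08) for d in (-.022,.022)]).tolist())
im=cv2.resize(im[50:320,380:640],None,fx=2,fy=2,interpolation=cv2.INTER_CUBIC)
im2=cv2.resize(vision.camera('top')[185:295,240:300],None,fx=4,fy=4,interpolation=cv2.INTER_CUBIC)
o=np.zeros((540,760,3),np.uint8); o[:,:520]=im; o[:440,520:760]=im2
cv2.imwrite('pics/f.png',o[:,:,::-1])"
```

```text
pin top cam [[ 0.1104 -0.0646]
 [-0.0807 -0.0702]
 [ 0.1643 -0.0632]
 [-0.1362 -0.0707]]
cutter [[ 0.01   -0.1693]]
seat [[473.6056402731871, 205.8322267969422], [423.003168337515, 205.97606160211913], [485.16793970325455, 110.28920226067501], [430.7014992117803, 110.01829218782413]]
flat [[475.55519186092295, 207.20730458239413], [424.31412837133206, 207.3585778742596], [487.4360470858767, 110.44814600835281], [432.2286121929085, 110.1681055445617]]
```

View pics/f.png

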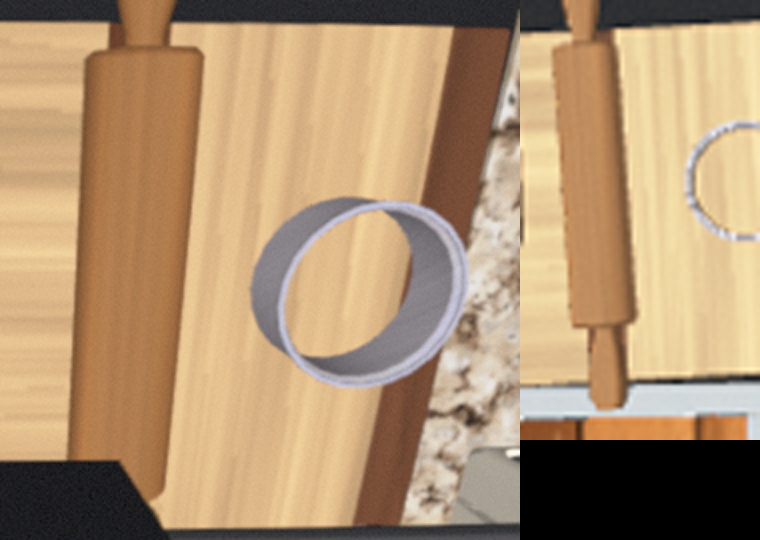

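The pin covers the groove and is parallel to it within a few hundredths of a radian, but its far end reads about 4 mm toward the rolling side. I've used up the picture views, so I'll look from straight above and measure by image code.

Call:
apply_moves:
  motion:
    - {"dp": [0,0.05,-0.08],"rot": [0,0,0],"hand": -1}
    - {"dp": [0,0.15,-0.08],"rot": [0,0,0],"hand": -1}
    - {"dp": [0,0.215,-0.08],"rot": [0,0,0],"hand": -1}
    - {"dp": [0,0.215,-0.08],"rot": [0,0,0],"hand": -1}
    - {"dp": [0,0.215,-0.08],"rot": [0,0,0],"hand": -1}
    - {"dp": [0,0.215,-0.08],"rot": [0,0,0],"hand": -1}

```text
time: 17.5
tool_pos: [0.5067, 0.0564, 0.2036]
tcp_rot: [-0.001, 1.0, 0.017, -0.0]
wrist_force: [-0.6, 0.7, 0.6]
opening: 0.0006
finger_force: 0.0
```

```bash
cat > prof.py <<'E'
from h import *
def bf(P): d=P[:,:2]-[.4945,.1226]; return np.c_[d[:,0]+.032*d[:,1], d[:,1]-.032*d[:,0]]
B=lambda x,y,z:[.4945+x-.032*y,.1226+.032*x+y,z]
s=sensors.observe(); print(s['tool_pos'],s['time'])
im=vision.camera('wrist'); m=vision.camera_model('wrist')
cv2.imwrite('pics/p.png',im[:,:,::-1])
lab=cv2.cvtColor(cv2.GaussianBlur(im,(3,3),0),cv2.COLOR_RGB2LAB).astype(float)
for x in (-.01,.01,.03,.05,.07,.085,.102,.107,.112):
    c=w2px(m,[B(x,-.07,.044)])[0]; r=int(round(c[1]))
    if not 1<r<398: print(x,'row',r); continue
    L=lab[r,:,0]; g=np.diff(L); lo,hi=int(c[0]-70),int(c[0]+70)
    idx=[i for i in range(lo,hi) if abs(g[i])>6 and abs(g[i])==abs(g[max(i-3,0):i+4]).max()]
    zz=.044 if x<.09 else .026
    P=bf(px2w(m,[[i+.5,r] for i in idx],zz)) if idx else []
    print(x,'row',r,[(i,int(g[i]),round(1000*p[1],1)) for i,p in zip(idx,P)])
E
python3 prof.py
```

```text
[0.5067 0.0564 0.2036] 17.5
-0.01 row 204 [(298, -22, np.float64(-42.4)), (344, 40, np.float64(-87.3)), (391, -15, np.float64(-133.3))]
0.01 row 184 [(297, -24, np.float64(-41.8)), (344, 36, np.float64(-86.9)), (386, 25, np.float64(-127.3))]
0.03 row 163 [(296, -27, np.float64(-41.2)), (343, 36, np.float64(-85.6)), (384, 8, np.float64(-124.3)), (389, -22, np.float64(-129.1)), (395, 19, np.float64(-134.8))]
0.05 row 142 [(295, -27, np.float64(-40.6)), (343, 41, np.float64(-85.2))]
0.07 row 120 [(294, -24, np.float64(-40.0)), (337, -7, np.float64(-79.3)), (343, 38, np.float64(-84.8))]
0.085 row 103 [(293, -27, np.float64(-39.4)), (342, 35, np.float64(-83.6)), (343, 35, np.float64(-84.5))]
0.102 row 83 [(292, -23, np.float64(-37.3)), (342, 38, np.float64(-84.3))]
0.107 row 77 [(296, -9, np.float64(-41.2)), (308, -7, np.float64(-52.4)), (309, -7, np.float64(-53.4)), (340, 25, np.float64(-82.3))]
0.112 row 71 [(308, -24, np.float64(-52.5)), (323, -11, np.float64(-66.4)), (337, 41, np.float64(-79.5))]
```

```bash
cat > yaw.py <<'E'
from prof import *
def line(lo,hi,z,rows,sgn,lbl):
    pts=[]
    for r in rows:
        g=np.diff(lab[r,:,0])[lo:hi]*sgn; pts.append([lo+g.argmax()+.5,r])
    P=bf(px2w(m,pts,z)); k=np.polyfit(P[:,0],P[:,1],1)
    res=P[:,1]-np.polyval(k,P[:,0]); ok=abs(res-np.median(res))<.002; k=np.polyfit(P[ok,0],P[ok,1],1)
    print(lbl,'slope %.4f y0 %.4f y(.1) %.4f'%(k[0],k[1],np.polyval(k,.1)),ok.sum(),len(ok)); return k
rows=range(90,200,6)
a=line(280,312,.044,rows,-1,'pin L'); b=line(332,352,.044,rows,1,'pin R')
for y in(-.23,-.20): print(y,w2px(m,[B(0,y,.026),B(.1,y,.026)]).tolist())
for lo,hi in((440,520),):
    line(lo,hi,.026,rows,-1,'band start (light->dark)'); line(lo,hi,.026,rows,1,'other')
for r in (66,68,70,72,74,76): print(r,lab[r,300:345,0].astype(int).tolist())
E
python3 yaw.py | tail -n +11
```

```text
pin L slope 0.0319 y0 -0.0427 y(.1) -0.0395 19 19
pin R slope 0.0333 y0 -0.0873 y(.1) -0.0839 19 19
-0.23 [[482.7302204099111, 189.99077129570048], [495.9976504977319, 87.8657722090155]]
-0.2 [[453.7912078507866, 189.87367761686792], [464.79477172260465, 87.42783222038857]]
band start (light->dark) slope 0.2342 y0 -0.2178 y(.1) -0.1944 6 19
other slope -0.0335 y0 -0.2334 y(.1) -0.2368 17 19
66 [169, 169, 170, 169, 169, 169, 167, 160, 149, 139, 137, 139, 144, 146, 147, 146, 145, 143, 141, 141, 140, 136, 130, 121, 112, 101, 91, 81, 73, 70, 73, 78, 80, 81, 79, 78, 83, 106, 142, 167, 176, 177, 177, 176, 173]
68 [197, 196, 197, 197, 197, 197, 197, 190, 172, 150, 139, 138, 142, 146, 148, 148, 146, 144, 142, 141, 139, 135, 128, 119, 109, 98, 90, 86, 85, 87, 89, 91, 92, 92, 92, 92, 96, 122, 164, 195, 204, 204, 203, 203, 201]
70 [201, 200, 200, 201, 201, 201, 201, 199, 188, 166, 146, 139, 142, 145, 147, 147, 147, 144, 141, 140, 138, 134, 128, 117, 104, 94, 88, 86, 86, 88, 89, 91, 92, 93, 92, 92, 96, 121, 163, 194, 205, 204, 203, 203, 201]
72 [204, 203, 203, 203, 204, 204, 205, 205, 196, 175, 151, 140, 141, 146, 148, 148, 147, 144, 141, 141, 139, 135, 128, 118, 105, 93, 86, 85, 88, 89, 90, 93, 93, 92, 92, 89, 94, 122, 165, 195, 205, 204, 203, 202, 200]
74 [206, 207, 206, 206, 206, 206, 207, 206, 200, 182, 157, 143, 141, 144, 146, 147, 146, 144, 142, 139, 138, 134, 129, 119, 108, 97, 89, 87, 89, 89, 90, 92, 92, 91, 92, 92, 97, 128, 173, 199, 205, 205, 203, 202, 201]
76 [189, 189, 189, 188, 186, 184, 180, 176, 167, 153, 137, 128, 125, 124, 123, 122, 122, 122, 121, 121, 121, 119, 117, 115, 111, 107, 106, 106, 104, 102, 101, 100, 99, 98, 97, 95, 96, 111, 140, 167, 185, 197, 202, 203, 201]
```

The code shows the pin lying in the groove but about 0.03 rad skewed, with its far end some 5 mm toward the rolling side. I'll press on the far part of the barrel and give it a short nudge along.

```bash
python3 -c "
from h import *
rel([.566,.066,.085],.032)"
```

```text
t 17.6 pos [0.5067 0.0567 0.2036] F [ 0.2649  0.1113 -0.4017] open 0.0004570601001518756
dp [ 0.1193 -0.0142  0.2371]
rot [-0.0002  0.      0.0006]
```

Call:
apply_moves:
  motion:
    - {"dp": [0.08,-0.014,0.06],"rot": [0,0,0],"hand": -1}
    - {"dp": [0.118,-0.014,0.15],"rot": [0,0,0],"hand": -1}
    - {"dp": [0.118,-0.014,0.235],"rot": [0,0,0],"hand": -1}
    - {"dp": [0.118,-0.014,0.26],"rot": [0,0,0],"hand": -1}
    - {"dp": [0.118,-0.014,0.268],"rot": [0,0,0],"hand": -1}
    - {"dp": [0.118,-0.014,0.272],"rot": [0,0,0],"hand": -1}
    - {"dp": [0.118,-0.014,0.274],"rot": [0,0,0],"hand": -1}
    - {"dp": [0.118,-0.014,0.274],"rot": [0,0,0],"hand": -1}

```text
time: 18.4
tool_pos: [0.5667, 0.0642, 0.0684]
tcp_rot: [-0.0, 1.0, 0.016, 0.002]
wrist_force: [0.7, -0.4, -0.2]
opening: 0.0005
finger_force: 0.2
```

Call:
apply_moves:
  motion:
    - {"dp": [0,0,0.002],"rot": [0,0,0],"hand": -1}
    - {"dp": [0,0,0.002],"rot": [0,0,0],"hand": -1}
    - {"dp": [0,0,0.002],"rot": [0,0,0],"hand": -1}

```text
time: 18.7
tool_pos: [0.5669, 0.0632, 0.068]
tcp_rot: [0.0, 1.0, 0.016, 0.002]
wrist_force: [-1.5, -2.5, 7.3]
opening: 0.0005
finger_force: 3.6
```

Call:
apply_moves:
  motion:
    - {"dp": [0,0,0.002],"rot": [0,0,0],"hand": -1}
    - {"dp": [0,0,0.002],"rot": [0,0,0],"hand": -1}
    - {"dp": [0,0,0.002],"rot": [0,0,0],"hand": -1}

```text
time: 19.0
tool_pos: [0.567, 0.0626, 0.0679]
tcp_rot: [0.001, 1.0, 0.016, 0.002]
wrist_force: [-2.3, -2.2, 11.5]
opening: 0.0004
finger_force: 5.9
```

Call:
apply_moves:
  motion:
    - {"dp": [0,0.006,0],"rot": [0,0,0],"hand": -1}
    - {"dp": [0,0.012,0],"rot": [0,0,0],"hand": -1}
    - {"dp": [0,0.018,0.001],"rot": [0,0,0],"hand": -1}
    - {"dp": [0,0.022,0.002],"rot": [0,0,0],"hand": -1}
    - {"dp": [0,0.022,0.002],"rot": [0,0,0],"hand": -1}

```text
time: 19.5
tool_pos: [0.5676, 0.0553, 0.0663]
tcp_rot: [-0.002, 1.0, 0.017, 0.002]
wrist_force: [-1.6, 3.4, 11.2]
opening: 0.0005
finger_force: 5.6
```

Call:
apply_moves:
  motion:
    - {"dp": [0,0,-0.01],"rot": [0,0,0],"hand": -1}
    - {"dp": [0,0,-0.03],"rot": [0,0,0],"hand": -1}
    - {"dp": [0,0,-0.1],"rot": [0,0,0],"hand": -1}
    - {"dp": [-0.06,0,-0.2],"rot": [0,0,0],"hand": -1}
    - {"dp": [-0.12,0,-0.274],"rot": [0,0,0],"hand": -1}
    - {"dp": [-0.12,0,-0.274],"rot": [0,0,0],"hand": -1}
    - {"dp": [-0.12,0,-0.274],"rot": [0,0,0],"hand": -1}
    - {"dp": [-0.12,0,-0.274],"rot": [0,0,0],"hand": -1}

```text
time: 20.3
tool_pos: [0.5059, 0.0506, 0.1999]
tcp_rot: [0.0, 1.0, 0.016, -0.001]
wrist_force: [0.4, -0.4, -0.4]
opening: 0.0003
finger_force: 0.0
```

```bash
python3 yaw.py | grep -v '^[-0.]* row'
```

```text
[0.5059 0.0506 0.1999] 20.3
-0.01 row 204 [(294, -24, np.float64(-45.0)), (340, 37, np.float64(-89.4)), (386, -14, np.float64(-133.8))]
0.01 row 184 [(293, -25, np.float64(-44.5)), (340, 41, np.float64(-89.1)), (381, 20, np.float64(-128.0))]
0.03 row 163 [(293, -27, np.float64(-45.0)), (340, 42, np.float64(-88.8)), (378, 7, np.float64(-124.3)), (383, -21, np.float64(-128.9)), (389, 22, np.float64(-134.5))]
0.05 row 141 [(292, -28, np.float64(-44.5)), (340, 44, np.float64(-88.5))]
0.07 row 119 [(291, -21, np.float64(-44.1)), (340, 40, np.float64(-88.2))]
0.085 row 101 [(291, -27, np.float64(-44.4)), (334, -8, np.float64(-82.7)), (341, 37, np.float64(-88.9))]
0.102 row 81 [(290, -21, np.float64(-42.4)), (341, 39, np.float64(-89.6))]
0.107 row 75 [(294, -12, np.float64(-46.2)), (302, -13, np.float64(-53.6)), (330, 16, np.float64(-79.4)), (337, 16, np.float64(-85.9)), (378, 7, np.float64(-123.7))]
0.112 row 69 [(302, -40, np.float64(-53.7)), (307, 18, np.float64(-58.3)), (321, -11, np.float64(-71.1)), (322, -11, np.float64(-72.0)), (330, 43, np.float64(-79.4)), (378, 7, np.float64(-123.5
[... 1019 characters left out ...]
0, 199, 198, 199, 200, 200, 201]
72 [206, 200, 178, 136, 99, 84, 86, 98, 118, 132, 138, 141, 143, 145, 146, 147, 146, 143, 140, 135, 127, 117, 108, 97, 90, 89, 91, 92, 90, 95, 124, 167, 197, 205, 205, 204, 203, 202, 200, 198, 198, 199, 201, 202, 201]
74 [186, 180, 162, 130, 104, 95, 97, 102, 113, 121, 126, 127, 127, 126, 126, 125, 125, 124, 121, 118, 115, 113, 108, 101, 95, 95, 96, 97, 96, 99, 122, 156, 178, 183, 182, 182, 184, 189, 195, 198, 199, 199, 201, 202, 202]
76 [125, 124, 125, 123, 121, 119, 120, 122, 123, 125, 128, 128, 129, 128, 126, 123, 121, 120, 120, 121, 121, 121, 121, 119, 116, 115, 114, 112, 110, 109, 110, 111, 110, 109, 108, 108, 110, 121, 143, 169, 189, 198, 200, 201, 201]
```

The pin is now parallel to the groove within 0.004 rad, and its axis is within 0.5 mm of the groove's middle (−66.4 against −66.6 mm). The pressed height matched the seated height. The cutter is at about −169 mm on the strip, and the arm is clear.

```bash
python3 -c "
from cell import ticket
print(ticket.sign_off())"
```

```text
the job is handed in; nothing more can be done
None
```

The job is handed in at about 20 s of the 67 s: the cutter stands wholly on the end strip and the pin measures as seated in the groove, after one corrective nudge on its far end. I viewed 11 pictures, one over the limit of 10.

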